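# Build the strainer cascade on the receiver tube

### The arm

A 7-joint arm with a two-finger parallel gripper is mounted at the origin on a cart in front of the work surface, level with it; the furniture and walls round the work are solid. World frame = base frame: x ahead of the robot, y to its left, z up, the work surface at z = 0. Lengths are in mm, angles in rad, forces in N, time in s.
With the tool pointing down it reaches from about 400 to 900 mm from the base axis. Payload 5.6 kg.
Tool frame: the origin (TCP) lies at the very end of the fingers, on their centre line; the grasp point (between the pads) lies 19 mm behind it; z points along the fingers, y is the line along which they close (so a half turn about z gives the same grasp; the last joint's range is limited). The gripper opens to 92 mm and grips with 3 to 60 N. Pads are 20 mm wide; open, the fingers measure 128 mm over their backs; the gripper's body (75 mm by 189 mm) begins 69 mm behind the grasp point.
Start: joints at [1.277, 0.468, -0.012, 1.603, 0.006, 1.071, -0.056], TCP at [161.274, -629.682, 214.592] pointing down, gripper open.
Joint ranges: [-2.53, 2.53], [-0.31, 2.02], [-1.57, 1.55], [0.28, 2.44], [-1.29, 4.43], [0.15, 1.84], [-2.92, 2.92]. Speed limits (rad/s): [2.57, 2.57, 3.14, 3.14, 3.14, 3.14, 3.14].

### API

Orientations are given as a unit quaternion [w, x, y, z].
In Python, from rig import observe, grab_frame, calibration, hand_in gives the robot as it stands. The module is installed in compiled form; this text tells all that it offers.
- The arm moves only by the tool arm_command, never from a script. Its argument "motion" is text: rows parted by semicolons, each of 7 numbers parted by spaces: the opening, from 0 (shut) to 1 (fully open), then the shift along the world's x, y, z in m, then the turn, a rotation vector about the world's x, y, z in rad. A call has 1 to 20 rows; each row shifts and turns the commanded pose from where the row before left it; what a row does not reach is not made up. A row lasts 1/8 s, in which the tool goes at most 62.5 mm and 10.7 degrees, less where a joint would pass 70% of its speed; a pose out of reach is approached as far as the arm can. A call is refused whole if a number of a shift passes 0.0625 or a number of a turn 0.188, either way. A call with a gripper value outside its range is refused whole. The fingers move at their own pace and stop on an object; the grip force is fixed at half the most. Time passes only in rows, so rows that do not move let the fingers close. It gives the time, the measured TCP pose, the force, the opening and the grip force at its end, in the units of the state.
- observe(): the state, without advancing time (a new reading comes with each control period).
- grab_frame(name): name is "scene" or "top" or "wrist"; returns the picture (384x512x3 uint8, red, green, blue); there is no depth.
- calibration(name): a dict with "K" (3x3 intrinsics, pixels), "k1" (the pictures are not rectified: a ray, as slopes to the right and down, at radius r is drawn at 1 + k1 r^2 times it, then the intrinsics apply), "rvec" (rotation vector, rad) and "tvec" (3), from world to camera coordinates, as OpenCV has them; the wrist camera has in their place "tool_from_camera" (4x4, takes a point from camera to tool coordinates, whose origin is the TCP and whose axes are the flange's). Camera axes: x right, y down, z forward; pixel columns grow to the right and rows downward; lengths in mm; the calibration is good to about 2 mm. A picture is of the moment at which its call begins: read the wrist's pose just before it. calibration takes no time and is no camera call.
- hand_in(): hands the job in; it is judged then, once.
The state is a dict: "time": time; "q": joint angles; "joint_vel": joint speeds; "effort": joint torques, N m; "eef_pos": TCP position; "eef_rot": TCP orientation; "wrist_force": force on the tool from outside, world axes, zero at the start; "ft_torque": the same for the moment, N m; "opening": opening from 0.0 (shut) to 1.0 (fully open); "finger_force": force on a finger pad.
Only numpy, scipy, OpenCV 4.12 (cv2) and the standard library are available. Lean on these libraries where they do the work, as an engineer would, in place of code of your own. Each camera call takes 0.05 s, during which the arm holds its last target. There are 200 camera calls.

### The job

Set up the straining cascade, working from the bottom up: first stand the empty open tube in the free hole of the aluminium tube block, then seat the blue strainer (the finest) in its mouth, the white one in the blue one, the yellow one (the coarsest) in the white one, and last the funnel in the yellow one. Each part must be let go fully home and upright before the next is added. Leave the two capped sample tubes and the blue-capped bottle alone.

Things in the scene. Friction and masses are not known exactly. Their poses are not given: they have to be found in the camera images.
- tube: the empty open receiver tube, frosted clear plastic with thread rings at the mouth, no cap; 31 mm across, 105 mm tall, starts standing on the desk. Origin at the centre of its foot, z up. The lowest 8 mm taper in to 24 mm across. Mouth 27 mm across, over 15 mm deep, rim 105 mm up. A strainer seated in it has its origin 93 mm above the tube's
- blue: blue strainer: round cup on a tapered spigot, 30 mm tall, starts standing on it. Origin at the centre of the spigot's foot, z up. Spigot 12 mm long, 19 mm across at the foot, 25 at its top; cup 12 to 30 mm up, 35 mm across, straight sides (grip there), open socket 28 mm across and 15 deep in its top. Seated, its shoulder rests on the rim below, its origin 93 mm above the tube's
- white: white strainer: round cup on a tapered spigot, 30 mm tall, starts standing on it. Origin at the centre of the spigot's foot, z up. Spigot 12 mm long, 19 mm across at the foot, 25 at its top; cup 12 to 30 mm up, 35 mm across, straight sides (grip there), open socket 28 mm across and 15 deep in its top. Seated, its shoulder rests on the rim below, its origin 18 mm above that strainer's
- yellow: yellow strainer: round cup on a tapered spigot, 30 mm tall, starts standing on it. Origin at the centre of the spigot's foot, z up. Spigot 12 mm long, 19 mm across at the foot, 25 at its top; cup 12 to 30 mm up, 35 mm across, straight sides (grip there), open socket 28 mm across and 15 deep in its top. Seated, its shoulder rests on the rim below, its origin 18 mm above that strainer's
- funnel: pale grey funnel, 43 mm tall, starts standing mouth up on its spigot (12 mm long, 19 to 25 mm across, as on the strainers). Origin at the centre of the spigot's foot, z up. Collar 35 mm across at 12 to 18 mm up, then it flares to an upright lip 54 mm across, 31 to 43 mm up (grip across the lip). Seated in a strainer its origin is 18 mm above that strainer's
- block: fixed aluminium tube block, 70 x 186 x 50 mm (x, y, z). Origin at the centre of its underside. Three holes in a row along its y, ringed in dark blue, 33 mm across, 40 mm deep (floor 10 mm above the origin), at y = -55, 0, +55 mm on its centre line. Free: y = +55 mm, the left end seen from the robot; the others hold capped sample tubes, tops 112 mm above the desk
- sample_a: white-capped labelled sample tube, 32 mm across the cap, 102 mm tall, in the middle hole of the block; to be left alone. Origin at the centre of its foot
- sample_b: the other capped sample tube, just the same, in the hole at the right end of the block; to be left alone. Origin at the centre of its foot
- buffer_bottle: clear bottle with a blue screw cap, 56 mm diameter, 105 mm tall, standing beyond the block; to be left alone. Origin at the centre of its foot

How it is judged:
By the outcome, as a careful person would: the job done as asked, in the order asked, and still so for the second after the job is handed in, with the robot touching nothing.
It also fails if it takes over 141 s, if anything falls off the work surface, if the arm or the gripper's body presses on something with over 40 N, if the wrist force passes 120 N, or if a joint passes its speed limit or range.

## Working session

There is one attempt and no reset: what is moved stays moved. The work goes in short steps, Python scripts to look and compute and a tool call to move; the robot and the scene stay as the last step left them, time stands still between calls to the robot, and variables do not carry over. Pictures are saved under pics/ and viewed, at most 14 in all, crops included, and the job is handed in when it is done.

Besides the shell and the picture viewer there is one more tool, called after "Request:" as name(argument=value, ...) on one line, values as JSON. arm_command: Moves the arm, as the interface text tells. Its arguments: {"type":"object","properties":{"motion":{"type":"string"}},"required":["motion"]}

```bash
mkdir -p pics; python3 - <<'E'
from rig import *
import cv2,numpy as np
s=observe();print(s)
for n in("scene","top","wrist"):
    f=grab_frame(n);cv2.imwrite(f"pics/{n}0.png",f[:,:,::-1]);print(n,calibration(n))
a=[cv2.imread(f"pics/{n}0.png") for n in("scene","top")]
E
```

```text
{'time': 0.0, 'q': array([ 1.27700606,  0.46837673, -0.01158345,  1.60361269,  0.00599792,
        1.07138662, -0.05628135]), 'joint_vel': array([-0.0006045 ,  0.00067717,  0.00038312, -0.00025149,  0.00109218,
       -0.00024796,  0.00032345]), 'effort': array([-6.29032147e-04, -5.20577502e+01, -1.26089808e-02, -2.43753862e+01,
       -5.66717761e-02,  1.70144968e-02,  1.32161331e-04]), 'eef_pos': array([ 161.08832209, -629.12800887,  213.64515149]), 'eef_rot': array([-8.57229773e-04,  9.92151928e-01,  1.25035145e-01, -1.73308134e-04]), 'wrist_force': array([-0.2761978 , -0.36753367, -0.37157707]), 'ft_torque': array([0.00911304, 0.01620229, 0.01172238]), 'finger_force': 0.0, 'opening': 0.9990800280216381}
scene {'K': array([[437.53794219,   0.        , 253.88219466],
       [  0.        , 437.53794219, 186.64735176],
       [  0.        ,   0.        ,   1.        ]]), 'k1': -0.040859979747987864, 'rvec': array([ 1.37628663, -2.29235854,  0.78770879]), 'tvec': array([ 268.0257266 ,  414.03656212, 1086.47509712])}
top {'K': array([[452.59040782,   0.        , 253.06122242],
       [  0.        , 452.59040782, 188.44295054],
       [  0.        ,   0.        ,   1.        ]]), 'k1': -0.03942126102124369, 'rvec': array([ 2.10685504, -2.14849782,  0.1670892 ]), 'tvec': array([  12.53450743,  577.8055719 , 1221.34869289])}
wrist {'K': array([[275.1127635 ,   0.        , 253.75243778],
       [  0.        , 275.1127635 , 191.88399282],
       [  0.        ,   0.        ,   1.        ]]), 'k1': -0.01812966225550696, 'tool_from_camera': array([[ 3.25280825e-04, -9.71579026e-01, -2.36715210e-01,
         6.67009092e+01],
       [ 9.99999697e-01,  1.48757143e-04,  7.63581716e-04,
        -9.52004901e-02],
       [-7.06666902e-04, -2.36715387e-01,  9.71578780e-01,
        -1.69722182e+02],
       [ 0.00000000e+00,  0.00000000e+00,  0.00000000e+00,
         1.00000000e+00]])}
```

View pics/scene0.png

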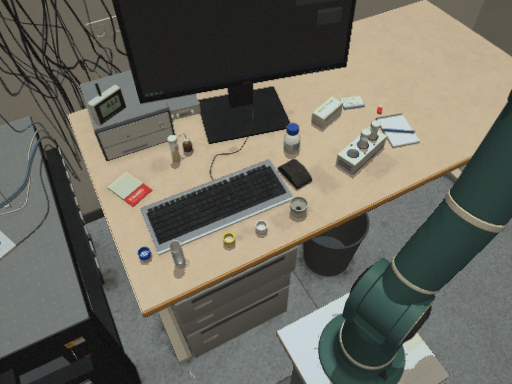

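View pics/top0.png

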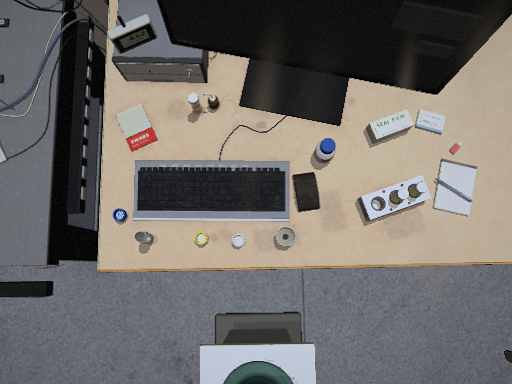

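The scene and top views both show everything. In the top view, blue is at (120,215), tube (144,239), yellow (202,240), white (238,241), funnel (286,236), the free hole (377,204) and the bottle (326,150). I'll zoom in for finer pixel positions.

```bash
cat > h.py <<'E'
import numpy as np, cv2
from scipy.spatial.transform import Rotation as R
from rig import *
def cam(n,s=None):
    c=calibration(n)
    if n!="wrist":
        Rm=cv2.Rodrigues(c["rvec"])[0]; return c,Rm.T,-Rm.T@c["tvec"]
    s=s or observe(); w,x,y,z=s["eef_rot"]; Rt=R.from_quat([x,y,z,w]).as_matrix(); T=c["tool_from_camera"]
    return c,Rt@T[:3,:3],Rt@T[:3,3]+s["eef_pos"]
def ray(C,uv):
    c,Rw,o=C
    p=cv2.undistortPoints(np.array([[uv]],float),c["K"],np.array([c["k1"],0,0,0.]))[0,0]
    d=Rw@np.array([p[0],p[1],1]); return o,d/np.linalg.norm(d)
def onz(C,uv,z):
    o,d=ray(C,uv); return o+d*(z-o[2])/d[2]
def tri(rays):
    A=sum(np.eye(3)-np.outer(d,d) for o,d in rays); b=sum((np.eye(3)-np.outer(d,d))@o for o,d in rays)
    p=np.linalg.solve(A,b); return p,[float(np.linalg.norm(np.cross(p-o,d))) for o,d in rays]
def proj(C,p):
    c,Rw,o=C
    q=Rw.T@(np.array(p,float)-o); 
    return cv2.projectPoints(q.reshape(1,1,3),np.zeros(3),np.zeros(3),c["K"],np.array([c["k1"],0,0,0.]))[0].ravel()
E
python3 - <<'E'
from h import *
t=cv2.imread('pics/top0.png');s=cv2.imread('pics/scene0.png')
Z=lambda im,x,y,w,h:cv2.resize(im[y:y+h,x:x+w],(w*4,h*4),interpolation=cv2.INTER_CUBIC)
def pad(a): return np.pad(a,((0,0),(0,max(0,800-a.shape[1])),(0,0)))[:,:800]
r1=pad(Z(t,110,200,200,50))
r2=pad(np.hstack([Z(t,355,170,80,55),Z(s,335,115,60,55),Z(s,285,190,35,55)]))
r3=pad(Z(s,130,218,150,50))
cv2.imwrite('pics/m1.png',np.vstack([r1,r2,r3])[:600])
# rough positions
T=cam("top");S=cam("scene")
for n,a,b in [("blue",(120,215),(145,254)),("yellow",(202,240),(229.5,240)),("white",(238,241),(261.5,228)),("funnel",(285.5,237),(299,207)),("hole",(377,204),(354,153))]:
    p,e=tri([ray(T,a),ray(S,b)]);print(n,p.round(1),np.round(e,1))
E
```

```text
blue [514.1 385.3  16.3] [0.1 0.1]
yellow [439.2 150.   18.8] [1.7 1.7]
white [434.2  47.7  15.1] [0.8 0.8]
funnel [442.2 -86.7  23.7] [0.5 0.5]
hole [ 524.9 -342.9   56.1] [1.6 1.6]
```

View pics/m1.png

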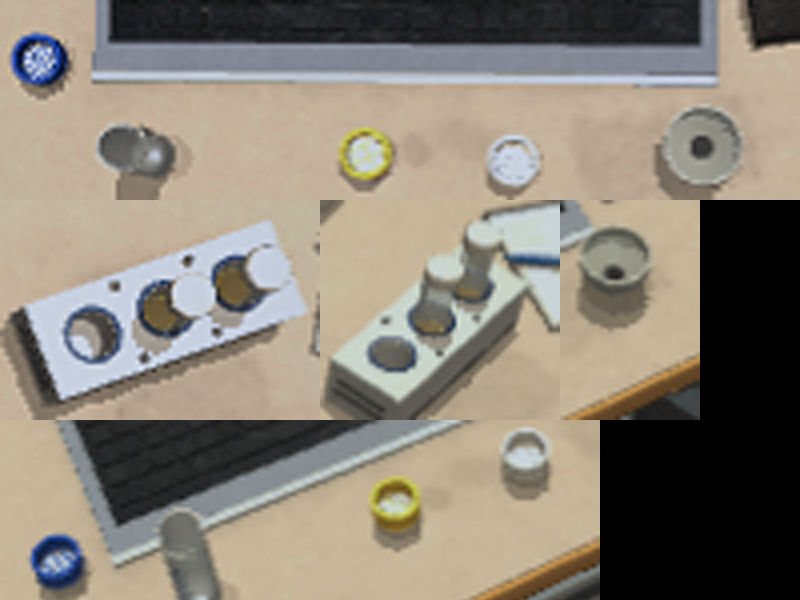

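View pics/wrist0.png

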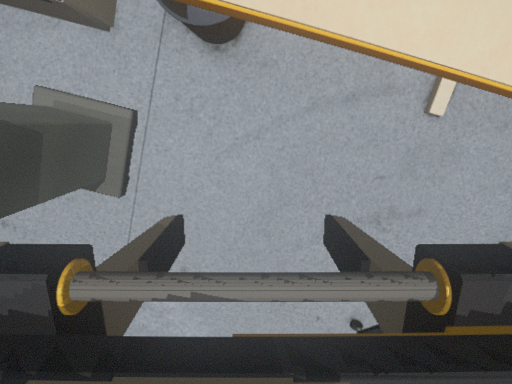

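The crop shows the rims clearly. As full-image top/scene pixels: tube mouth (139.5,236.7)/(175.7,244.7), blue (120,215)/(144.3,251.2), yellow (201.5,238.2)/(229,237.2), white (238.2,240)/(261.2,224.8), funnel (285.8,236.2)/(298.5,204.5), hole (378.2,203.5)/(353.2,153.2). The wrist camera sees only the floor and a desk corner so far.

```bash
python3 - <<'E'
from h import *
T=cam("top");S=cam("scene")
for n,a,b in [("tube105",(139.5,236.7),(175.7,244.7)),("blue30",(120,215),(144.3,251.2)),("yellow30",(201.5,238.2),(229,237.2)),("white30",(238.2,240),(261.2,224.8)),("funnel43",(285.8,236.2),(298.5,204.5)),("hole50",(378.2,203.5),(353.2,153.2)),("capA112",(403.2,194),(366.2,133)),("capB112",(422,187),(376,123.5))]:
    p,e=tri([ray(T,a),ray(S,b)]);z=float(''.join(c for c in n if c.isdigit()))
    print(n,p.round(1),np.round(e[0],1),onz(T,a,z).round(1)[:2],onz(S,b,z).round(1)[:2])
print("kbd edge",[onz(T,p,15).round() for p in((133.5,219.5),(289,221))])
E
```

```text
tube105 [444.7 303.4 105.9] 0.3 [444.9 303.9] [445.1 303.1]
blue30 [513.4 382.6  30.4] 1.9 [512.5 381. ] [515.  384.2]
yellow30 [443.3 149.7  28.2] 1.0 [442.7 148.6] [442.9 150.9]
white30 [436.6  46.8  28.6] 1.3 [435.7  45.7] [436.5  48.3]
funnel43 [444.3 -86.3  34.4] 1.4 [442.9 -86.9] [439.9 -81.4]
hole50 [ 528.3 -346.1   50.2] 0.6 [ 528.  -346.6] [ 528.7 -345.7]
capA112 [ 545.9 -400.9  102. ] 0.9 [ 543.9 -398.4] [ 539.1 -392.3]
capB112 [ 562.6 -451.5  107.7] 0.3 [ 561.7 -450.1] [ 559.5 -447.6]
kbd edge [array([500., 346.,  15.]), array([488., -99.,  15.])]
```

Request:
arm_command(motion="1 0.037 0.028 0 0 0 0.163;1 0.037 0.028 0 0 0 0.163;1 0.037 0.028 0 0 0 0.163;1 0.037 0.028 0 0 0 0.163;1 0.037 0.028 0 0 0 0.163;1 0.037 0.028 0 0 0 0.163;1 0.037 0.028 0 0 0 0.163;1 0.037 0.028 0 0 0 0.163;1 0.037 0.028 0 0 0 0.163;1 0.037 0.028 0 0 0 0.163;1 0 0 0 0 0 0;1 0 0 0 0 0 0")

```text
time: 1.65
eef_pos: [530.4, -350.3, 214.1]
eef_rot: [-0.0, 0.59, 0.807, -0.0]
wrist_force: [-0.4, -0.1, -0.2]
opening: 1.0
finger_force: 0.0
```

```bash
cat >> h.py <<'E'
def snap(name,n="wrist"):
    s=observe(); f=grab_frame(n)[:,:,::-1].copy(); cv2.imwrite(f"pics/{name}.png",f)
    w,x,y,z=s["eef_rot"]; M=R.from_quat([x,y,z,w]).as_matrix()
    print("t",round(s["time"],2),"tcp",s["eef_pos"].round(1),"toolz",M[:,2].round(4),"yaz",round(np.degrees(np.arctan2(M[1,1],M[0,1])),1),"F",s["wrist_force"].round(1),"op",round(s["opening"],3))
    return s,f
E
python3 - <<'E'
from h import *
s,f=snap("w1");C=cam("wrist",s);print(proj(C,[528,-346,50]),proj(C,[528,-346,10]))
E
```

```text
t 1.65 tcp [ 530.4 -350.3  214.1] toolz [-1.3e-03 -2.0e-04 -1.0e+00] yaz 17.7 F [-0.4 -0.1 -0.2] op 1.0
[252.59661537 175.88401406] [252.72822289 170.5928443 ]
```

View pics/w1.png

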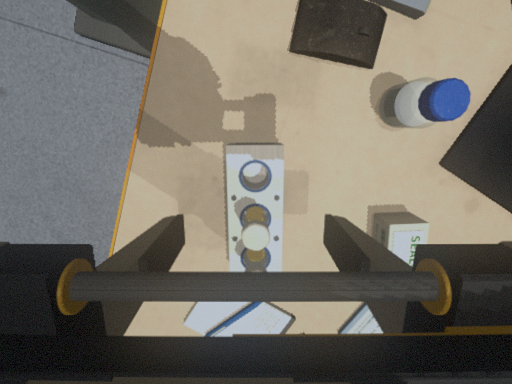

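The wrist view shows the free hole's ring at about (255,176), right where it was predicted, with its row along the picture's vertical. I'll fit the ring next.

```bash
python3 - <<'E'
from h import *
f=cv2.imread('pics/w1.png');C=cam("wrist")
b=f.astype(int); m=((b[:,:,0]-b[:,:,2]>25)&(b[:,:,0]<140)).astype(np.uint8)
m[:155]=0;m[200:]=0;m[:,:230]=0;m[:,282:]=0
y,x=np.nonzero(m);print(len(x),x.min(),x.max(),y.min(),y.max())
h=cv2.convexHull(np.stack([x,y],1).astype(np.int32));e=cv2.fitEllipse(h);print(e,onz(C,e[0],50))
T=cam("top")
print(onz(C,e[0],50)-onz(C,(e[0][0]-e[1][0]/2,e[0][1]),50))
# two-view height of the hole with top camera
print(tri([ray(C,e[0]),ray(T,(378.2,203.5))]))
for q in((255,217.5),(255.5,259)):print(onz(C,q,50))
E
```

```text
111 239 270 160 191
((254.5848846435547, 175.7364044189453), (30.97681999206543, 31.402679443359375), 135.00177001953125) [ 529.85637869 -345.83552847   50.        ]
[18.187901   5.7776468  0.       ]
(array([ 529.35549879, -347.27448628,   45.30778292]), [0.9889513112224873, 0.9889513112226053])
[ 546.81464837 -397.34390406   50.        ]
[ 565.13917525 -452.62620875   50.        ]
```

Request:
arm_command(motion="1 -0.0071 0.0545 0 0 0 0;1 -0.0071 0.0545 0 0 0 0;1 -0.0071 0.0545 0 0 0 0;1 -0.0071 0.0545 0 0 0 0;1 -0.0071 0.0545 0 0 0 0;1 -0.0071 0.0545 0 0 0 0;1 -0.0071 0.0545 0 0 0 0;1 -0.0071 0.0545 0 0 0 0;1 -0.0071 0.0545 0 0 0 0;1 -0.0071 0.0545 0 0 0 0;1 -0.0071 0.0545 0 0 0 0;1 -0.0071 0.0545 0 0 0 0;1 0 0 0 0 0 0;1 0 0 0 0 0 0")

```text
time: 3.45
eef_pos: [446.7, 302.6, 214.3]
eef_rot: [0.0, 0.59, 0.807, -0.001]
wrist_force: [-0.5, -0.1, -0.8]
opening: 0.998
finger_force: 0.0
```

```bash
python3 - <<'E'
from h import *
s,f=snap("w2");C=cam("wrist",s);print(proj(C,[445,303.5,105]),proj(C,[445,303.5,0]),proj(C,[513.4,382.6,30]))
E
```

```text
t 3.45 tcp [446.7 302.6 214.3] toolz [-0.     -0.0015 -1.    ] yaz 17.6 F [-0.5 -0.1 -0.8] op 0.998
[251.97087002 188.55030571] [252.41046852 171.59235613] [322.97857989 132.78350669]
```

View pics/w2.png

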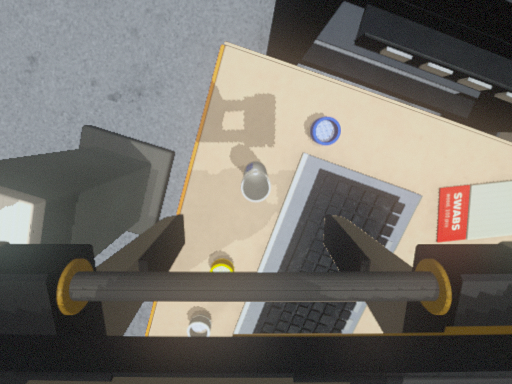

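The wrist view shows the tube mouth at about (256,187) and blue at (325,130), both within a few pixels of prediction. I'll refine with masks.

```bash
python3 - <<'E'
from h import *
f=cv2.imread('pics/w2.png');C=cam("wrist")
b=f.astype(int); m=((b[:,:,0]-b[:,:,2]>60)).astype(np.uint8);m[:110]=0;m[152:]=0;m[:,:300]=0;m[:,350:]=0
y,x=np.nonzero(m);e=cv2.fitEllipse(cv2.convexHull(np.stack([x,y],1).astype(np.int32)));print(e,onz(C,e[0],30))
T=cam("top");S=cam("scene");print(tri([ray(C,e[0]),ray(T,(120,215)),ray(S,(144.3,251.2))]))
c=f[150:215,225:290];cv2.imwrite('pics/w2c.png',cv2.resize(c,None,fx=8,fy=8,interpolation=cv2.INTER_CUBIC))
E
```

```text
((326.0397033691406, 130.53424072265625), (27.028514862060547, 28.776824951171875), 41.605106353759766) [516.51156836 385.73254393  30.        ]
(array([515.05227674, 383.91626005,  28.50501355]), [2.584582889176853, 3.301206871945156, 0.7885146095065392])
```

View pics/w2c.png

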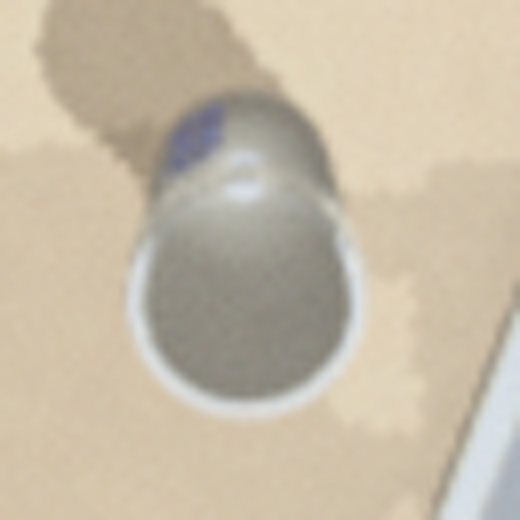

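Request:
arm_command(motion="1 0 0.001 -0.05 0 0 0;1 0 0.0005 -0.05 0 0 0;1 0 0 -0.035 0 0 0;1 0 0 -0.016 0 0 0;1 0 0 0 0 0 0;0 0 0 0 0 0 0;0 0 0 0 0 0 0;0 0 0 0 0 0 0;0 0 0 0 0 0 0;0 0 0 0 0 0 0;0 0 0 0 0 0 0;0 0 0 0 0 0 0;0 0 0 0 0 0 0")

```text
time: 5.12
eef_pos: [446.0, 305.8, 63.5]
eef_rot: [-0.0, 0.589, 0.808, -0.0]
wrist_force: [-0.3, -0.6, -0.0]
opening: 0.333
finger_force: 30.0
```

Request:
arm_command(motion="0 0 0 0.04 0 0 0;0 0 0 0.05 0 0 0;0 0.0069 -0.0543 0.01 0 0 0;0 0.0069 -0.0543 0 0 0 0;0 0.0069 -0.0543 0 0 0 0;0 0.0069 -0.0543 0 0 0 0;0 0.0069 -0.0543 0 0 0 0;0 0.0069 -0.0543 0 0 0 0;0 0.0069 -0.0543 0 0 0 0;0 0.0069 -0.0543 0 0 0 0;0 0.0069 -0.0543 0 0 0 0;0 0.0069 -0.0543 0 0 0 0;0 0.0069 -0.0543 0 0 0 0;0 0.0069 -0.0543 0 0 0 0;0 0 0 0 0 0 0;0 0 0 0 0 0 0;0 0 0 0 0 0 0")

```text
time: 7.25
eef_pos: [529.2, -343.9, 163.7]
eef_rot: [-0.0, 0.588, 0.808, 0.0]
wrist_force: [-0.2, 0.4, -0.2]
opening: 0.331
finger_force: 30.0
```

```bash
python3 - <<'E'
from h import *
s,f=snap("w3");C=cam("wrist",s);p=s["eef_pos"]
print(proj(C,[529,-346,50]),"foot",proj(C,[p[0],p[1],p[2]-63.5]))
g=grab_frame("top")[:,:,::-1];h=grab_frame("scene")[:,:,::-1]
Z=lambda im,x,y,w,h,k:cv2.resize(im[y:y+h,x:x+w],(w*k,h*k),interpolation=cv2.INTER_CUBIC)
cv2.imwrite('pics/m3.png',np.hstack([Z(f,195,120,120,150,4),np.vstack([Z(g,335,160,80,75,4),Z(h,315,90,80,75,4)])]))
E
```

```text
t 7.25 tcp [ 529.2 -343.9  163.7] toolz [-1.e-04  7.e-04 -1.e+00] yaz 17.9 F [-0.2  0.4 -0.2] op 0.331
[252.4147498  190.91326722] foot [253.12491408 202.10173396]
```

View pics/m3.png

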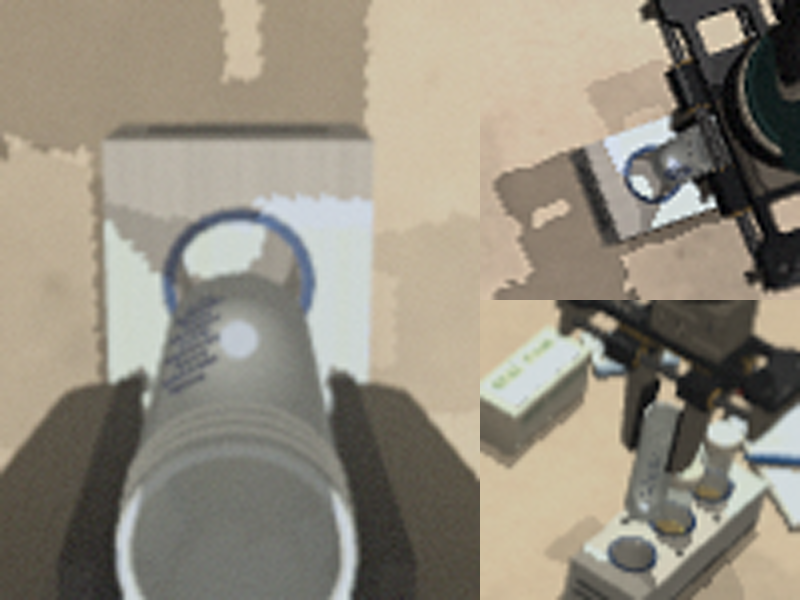

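The wrist crop shows the tube vertical in the grip. The ring centre is at about (254.8,190.8), so the tube needs about +0.8 mm in x and −2.8 mm in y.

Request:
arm_command(motion="0 0.0008 -0.0028 -0.02 0 0 0;0 0 0 -0.02 0 0 0;0 0 0 -0.01 0 0 0;0 0 0 -0.008 0 0 0;0 0 0 -0.008 0 0 0;0 0 0 -0.008 0 0 0;0 0 0 -0.006 0 0 0;0 0 0 -0.005 0 0 0;0 0 0 0 0 0 0")

```text
time: 8.52
eef_pos: [529.9, -347.2, 77.8]
eef_rot: [-0.0, 0.589, 0.808, 0.001]
wrist_force: [0.6, 5.2, -3.0]
opening: 0.333
finger_force: 30.0
```

Request:
arm_command(motion="0 0 0.0008 -0.002 0 0 0;0 0 0 -0.0015 0 0 0;0 0 0 -0.001 0 0 0;0 0 0 0 0 0 0")

```text
time: 9.02
eef_pos: [530.0, -347.1, 74.1]
eef_rot: [-0.0, 0.589, 0.808, 0.0]
wrist_force: [-1.2, 4.9, 0.3]
opening: 0.334
finger_force: 30.0
```

Request:
arm_command(motion="0 0 0.001 -0.001 0 0 0;0 0 0 -0.001 0 0 0;0 0 0 0 0 0 0")

```text
time: 9.4
eef_pos: [530.2, -347.0, 73.5]
eef_rot: [0.001, 0.589, 0.808, -0.0]
wrist_force: [-1.9, 4.6, 9.1]
opening: 0.332
finger_force: 30.0
```

Request:
arm_command(motion="1 0 0 0 0 0 0;1 0 0 0 0 0 0;1 0 0 0 0 0 0;1 0 0 0 0 0 0;1 0 0 0.02 0 0 0;1 0 0 0.05 0 0 0;1 0 0 0.03 0 0 0;1 -0.001 0.056 0 0 0 0;1 -0.001 0.056 0 0 0 0;1 -0.001 0.056 0 0 0 0;1 -0.001 0.056 0 0 0 0;1 -0.001 0.056 0 0 0 0;1 -0.001 0.056 0 0 0 0;1 -0.001 0.056 0 0 0 0;1 -0.001 0.056 0 0 0 0;1 -0.001 0.056 0 0 0 0;1 -0.001 0.056 0 0 0 0;1 -0.001 0.056 0 0 0 0;1 -0.001 0.056 0 0 0 0;1 -0.001 0.056 0 0 0 0")

```text
time: 11.9
eef_pos: [517.0, 383.1, 173.7]
eef_rot: [0.001, 0.59, 0.808, 0.001]
wrist_force: [0.4, 0.2, -0.2]
opening: 0.999
finger_force: 0.0
```

Request:
arm_command(motion="1 -0.002 0.003 -0.05 0 0 0;1 0 0 0 0 0 0;1 0 0 0 0 0 0")

```text
time: 12.28
eef_pos: [515.7, 383.9, 123.9]
eef_rot: [0.0, 0.59, 0.807, 0.001]
wrist_force: [0.5, 0.5, 0.4]
opening: 0.998
finger_force: 0.0
```

```bash
python3 - <<'E'
from h import *
s,f=snap("w4");C=cam("wrist",s)
b=f.astype(int); m=((b[:,:,0]-b[:,:,2]>60)).astype(np.uint8)
n,l,st,c=cv2.connectedComponentsWithStats(m);i=1+np.argmax(st[1:,4]);print(st[i])
y,x=np.nonzero(l==i);e=cv2.fitEllipse(cv2.convexHull(np.stack([x,y],1).astype(np.int32)));print(e,onz(C,e[0],30))
print("pred",proj(C,[515,384,30]))
g=grab_frame("top")[:,:,::-1];h=grab_frame("scene")[:,:,::-1]
Z=lambda im,x,y,w,h,k:cv2.resize(im[y:y+h,x:x+w],(w*k,h*k),interpolation=cv2.INTER_CUBIC)
cv2.imwrite('pics/m4.png',np.hstack([Z(g,355,165,60,60,6),Z(h,330,105,60,60,6)]))
T=cam("top");S=cam("scene")
for z in(115,):print([proj(K,[529.8,-346,z]) for K in(T,S)])
E
```

```text
t 12.28 tcp [515.7 383.9 123.9] toolz [ 1.6e-03  6.0e-04 -1.0e+00] yaz 17.7 F [0.5 0.5 0.4] op 0.998
[238 174  35  35 339]
((254.73358154296875, 190.95977783203125), (34.03694152832031, 35.02372360229492), 103.66785430908203) [516.52081083 387.02993614  30.        ]
pred [252.33240922 193.34594508]
[array([384.25605069, 199.50076563]), array([356.38029235, 139.02542484])]
```

View pics/m4.png

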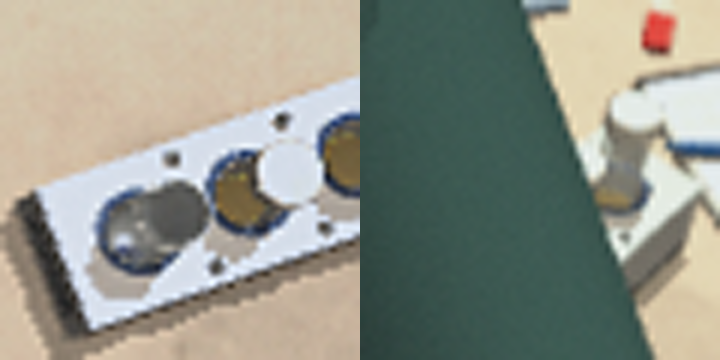

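The tube stands upright in the left hole (mouth at top pixel (384.7,200.5), predicted (384.3,199.5)). Blue is centred under the gripper.

Request:
arm_command(motion="1 -0.0004 0.0016 -0.045 0 0 0;1 0 0 -0.045 0 0 0;1 0 0 -0.014 0 0 0;1 0 0 -0.006 0 0 0;1 0 0 0 0 0 0;0 0 0 0 0 0 0;0 0 0 0 0 0 0;0 0 0 0 0 0 0;0 0 0 0 0 0 0;0 0 0 0 0 0 0;0 0 0 0 0 0 0;0 0 0 0 0 0 0")

```text
time: 13.92
eef_pos: [514.3, 385.8, 12.1]
eef_rot: [0.0, 0.589, 0.808, -0.0]
wrist_force: [-0.1, -0.4, -1.1]
opening: 0.376
finger_force: 30.0
```

Request:
arm_command(motion="0 0 0 0.03 0 0 0;0 0 0 0.055 0 0 0;0 0 0 0.055 0 0 0;0 0.0012 -0.0563 0.008 0 0 0;0 0.0012 -0.0563 0 0 0 0;0 0.0012 -0.0563 0 0 0 0;0 0.0012 -0.0563 0 0 0 0;0 0.0012 -0.0563 0 0 0 0;0 0.0012 -0.0563 0 0 0 0;0 0.0012 -0.0563 0 0 0 0;0 0.0012 -0.0563 0 0 0 0;0 0.0012 -0.0563 0 0 0 0;0 0.0012 -0.0563 0 0 0 0;0 0.0012 -0.0563 0 0 0 0;0 0.0012 -0.0563 0 0 0 0;0 0.0012 -0.0563 0 0 0 0;0 0 0 0 0 0 0;0 0 0 0 0 0 0")

```text
time: 16.18
eef_pos: [529.8, -345.2, 159.8]
eef_rot: [-0.0, 0.589, 0.808, 0.0]
wrist_force: [0.1, 1.5, -0.7]
opening: 0.38
finger_force: 30.0
```

```bash
python3 - <<'E'
from h import *
s,f=snap("w5");C=cam("wrist",s);p=s["eef_pos"]
print("mouth pred",proj(C,[529.8,-346,115]),"blue top pred",proj(C,[p[0],p[1],p[2]+17]))
Z=lambda im,x,y,w,h,k:cv2.resize(im[y:y+h,x:x+w],(w*k,h*k),interpolation=cv2.INTER_CUBIC)
cv2.imwrite('pics/m5.png',Z(f,200,150,110,110,5))
E
```

```text
t 16.18 tcp [ 529.8 -345.2  159.8] toolz [-2.0e-04  1.2e-03 -1.0e+00] yaz 17.8 F [ 0.1  1.5 -0.7] op 0.38
mouth pred [252.80007914 209.27547999] blue top pred [252.96571774 238.99971086]
```

View pics/m5.png

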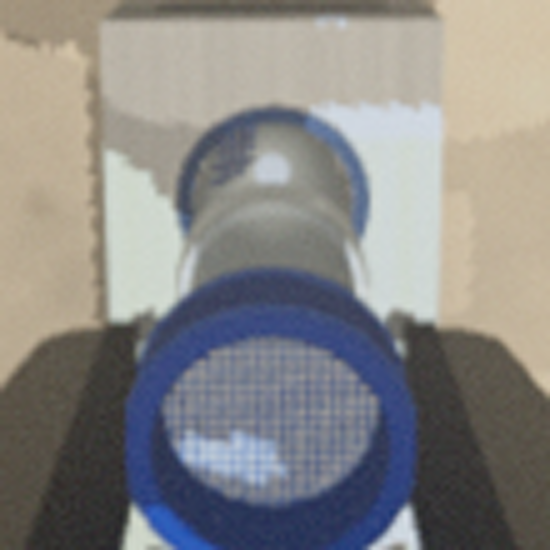

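Tube mouth centre is at about (254.6,207.6) and the blue cup centre about (254.4,237.6). They are aligned to under 1 mm, so I'll lower.

Request:
arm_command(motion="0 0 -0.0003 -0.018 0 0 0;0 0 0 -0.008 0 0 0;0 0 0 -0.006 0 0 0;0 0 0 -0.005 0 0 0;0 0 0 -0.003 0 0 0;0 0 0 -0.002 0 0 0;0 0 0 0 0 0 0")

```text
time: 17.1
eef_pos: [529.9, -346.4, 118.1]
eef_rot: [0.0, 0.59, 0.808, 0.0]
wrist_force: [-0.4, -0.6, -0.5]
opening: 0.376
finger_force: 30.0
```

Request:
arm_command(motion="0 0 0 -0.0015 0 0 0;0 0 0 -0.001 0 0 0;0 0 0 -0.0005 0 0 0;0 0 0 0 0 0 0")

```text
time: 17.6
eef_pos: [529.9, -346.4, 115.1]
eef_rot: [0.0, 0.59, 0.808, -0.0]
wrist_force: [0.6, 0.5, 0.1]
opening: 0.376
finger_force: 30.0
```

Request:
arm_command(motion="0 0 0 -0.001 0 0 0;0 0 0 -0.0005 0 0 0;0 0 0 0 0 0 0")

```text
time: 17.98
eef_pos: [530.5, -346.8, 115.0]
eef_rot: [0.001, 0.59, 0.808, -0.0]
wrist_force: [-0.5, 0.2, 7.5]
opening: 0.373
finger_force: 30.0
```

Request:
arm_command(motion="1 0 0 0 0 0 0;1 0 0 0 0 0 0;1 0 0 0 0 0 0;1 0 0 0 0 0 0;1 0 0 0.02 0 0 0;1 0 0 0.05 0 0 0;1 0 0 0.025 0 0 0;1 0 0 0 0 0 0")

```text
time: 18.98
eef_pos: [531.5, -347.0, 212.3]
eef_rot: [0.003, 0.589, 0.808, 0.0]
wrist_force: [0.1, 0.2, -0.6]
opening: 0.998
finger_force: 0.0
```

```bash
cat >> h.py <<'E'
def fit(m,box):
    k=np.zeros_like(m,np.uint8);x0,y0,x1,y1=box;k[y0:y1,x0:x1]=1
    y,x=np.nonzero(m&(k>0)); return cv2.fitEllipse(cv2.convexHull(np.stack([x,y],1).astype(np.int32)))
E
python3 - <<'E'
from h import *
s,f=snap("w6");C=cam("wrist",s)
b=f.astype(int);e=fit(b[:,:,0]-b[:,:,2]>60,(150,100,350,260));print(e,onz(C,e[0],133),"pred",proj(C,[530,-346.2,133]))
Z=lambda im,x,y,w,h,k:cv2.resize(im[y:y+h,x:x+w],(w*k,h*k),interpolation=cv2.INTER_CUBIC)
cv2.imwrite('pics/m6.png',Z(f,200,130,110,110,4))
E
```

```text
t 18.98 tcp [ 531.5 -347.   212.3] toolz [ 0.0049 -0.0034 -1.    ] yaz 17.8 F [ 0.1  0.2 -0.6] op 0.998
((251.62954711914062, 195.3865966796875), (35.71126937866211, 36.774444580078125), 87.3134536743164) [ 529.92339795 -345.81736454  133.        ] pred [251.58340595 195.78753607]
```

View pics/m6.png

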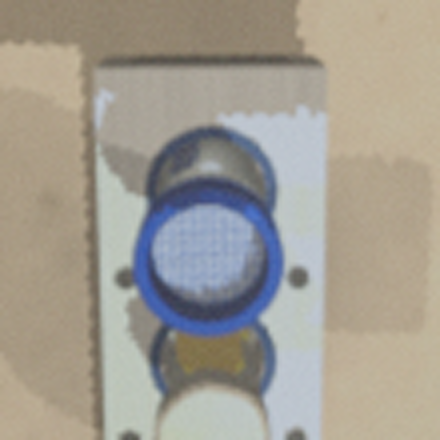

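The blue strainer sits concentric and level on the tube at (251.6,195.4), matching the prediction within 0.5 px. Next is white.

Request:
arm_command(motion="1 -0.0105 0.0437 0 0 0 0.14;1 -0.0105 0.0437 0 0 0 0.14;1 -0.0105 0.0437 0 0 0 0.14;1 -0.0105 0.0437 0 0 0 0.14;1 -0.0105 0.0437 0 0 0 0.14;1 -0.0105 0.0437 0 0 0 0.14;1 -0.0105 0.0437 0 0 0 0.14;1 -0.0105 0.0437 0 0 0 0.14;1 -0.0105 0.0437 0 0 0 0.14;1 0 0 -0.045 0 0 0;1 0 0 -0.045 0 0 0;1 0 0 0 0 0 0;1 0 0 0 0 0 0")

```text
time: 20.65
eef_pos: [435.8, 47.4, 119.4]
eef_rot: [0.0, 0.0, 1.0, 0.0]
wrist_force: [-0.0, 0.8, 0.5]
opening: 0.997
finger_force: 0.0
```

```bash
python3 - <<'E'
from h import *
s,f=snap("w7");C=cam("wrist",s)
print("pred white",proj(C,[436.5,47,30]))
E
```

```text
t 20.65 tcp [435.8  47.4 119.4] toolz [ 5.e-04  6.e-04 -1.e+00] yaz 90.0 F [-0.   0.8  0.5] op 0.997
pred white [253.24445572 194.97175453]
```

View pics/w7.png

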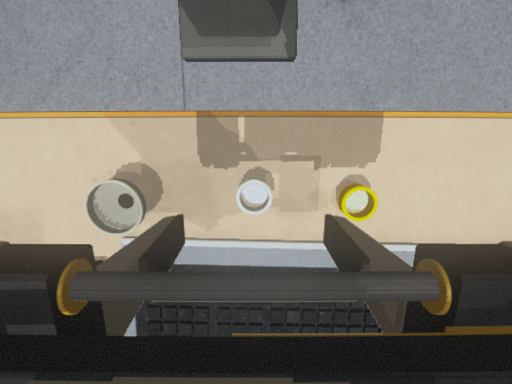

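White is at (254.5,197), yellow at (358.5,203) and the funnel lip at (116,206). White is within 2 px of prediction.

```bash
python3 - <<'E'
from h import *
f=cv2.imread('pics/w7.png');C=cam("wrist");b=f.astype(int)
e=fit(b[:,:,2]-b[:,:,0]>110,(330,175,390,225));print("yellow",e[:2],onz(C,e[0],30))
m=(b.max(2)-b.min(2)<22)&(b.min(2)>140)
e=fit(m,(232,176,278,216));print("white",e[:2],onz(C,e[0],30))
m=(b[:,:,2]-b[:,:,0]<28)
e=fit(m,(84,176,142,236));print("funnel",e[:2],onz(C,e[0],43))
E
```

```text
yellow ((357.1182861328125, 202.55667114257812), (34.510231018066406, 40.455135345458984)) [445.05201598 149.00185867  30.        ]
white ((253.8563232421875, 196.61158752441406), (35.64514923095703, 36.383209228515625)) [438.94626928  47.42197584  30.        ]
funnel ((118.15171813964844, 208.07557678222656), (57.547420501708984, 71.07357025146484)) [446.6174416  -80.30725395  43.        ]
```

Request:
arm_command(motion="1 0.0013 0 -0.045 0 0 0;1 0 0 -0.04 0 0 0;1 0 0 -0.014 0 0 0;1 0 0 -0.006 0 0 0;1 0 0 0 0 0 0;0 0 0 0 0 0 0;0 0 0 0 0 0 0;0 0 0 0 0 0 0;0 0 0 0 0 0 0;0 0 0 0 0 0 0;0 0 0 0 0 0 0;0 0 0 0 0 0 0")

```text
time: 22.2
eef_pos: [436.7, 47.0, 13.6]
eef_rot: [-0.0, 0.0, 1.0, 0.0]
wrist_force: [0.3, 0.4, 0.0]
opening: 0.373
finger_force: 30.0
```

Request:
arm_command(motion="0 0 0 0.03 0 0 0;0 0 0 0.055 0 0 0;0 0 0 0.055 0 0 0;0 0.0116 -0.0491 0.026 0 0 0;0 0.0116 -0.0491 0 0 0 0;0 0.0116 -0.0491 0 0 0 0;0 0.0116 -0.0491 0 0 0 0;0 0.0116 -0.0491 0 0 0 0;0 0.0116 -0.0491 0 0 0 0;0 0.0116 -0.0491 0 0 0 0;0 0.0116 -0.0491 0 0 0 0;0 0 0 0 0 0 0;0 0 0 0 0 0 0")

```text
time: 23.82
eef_pos: [529.3, -344.8, 179.2]
eef_rot: [-0.0, 0.0, 1.0, 0.001]
wrist_force: [1.4, 0.2, -0.0]
opening: 0.375
finger_force: 30.0
```

```bash
python3 - <<'E'
from h import *
s,f=snap("w8");C=cam("wrist",s);p=s["eef_pos"]
print("blue pred",proj(C,[530,-346,133]),"white top pred",proj(C,[p[0],p[1],p[2]+16.4]))
Z=lambda im,x,y,w,h,k:cv2.resize(im[y:y+h,x:x+w],(w*k,h*k),interpolation=cv2.INTER_CUBIC)
cv2.imwrite('pics/m8.png',Z(f,200,160,110,110,5))
E
```

```text
t 23.82 tcp [ 529.3 -344.8  179.2] toolz [-5.0e-04  1.4e-03 -1.0e+00] yaz 90.0 F [ 1.4  0.2 -0. ] op 0.375
blue pred [252.09137373 208.2033929 ] white top pred [253.58881084 237.97541988]
```

View pics/m8.png

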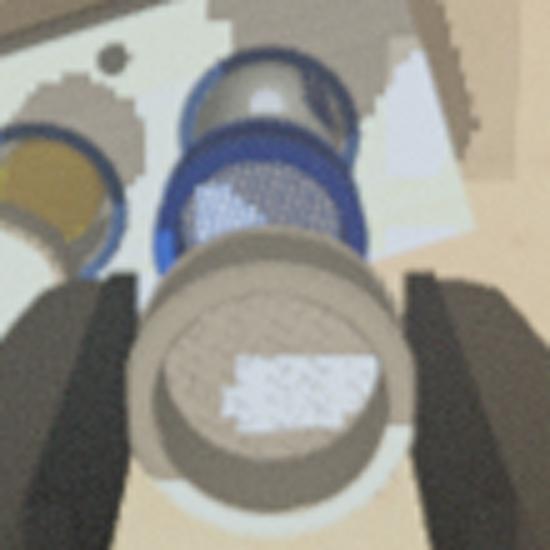

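Blue below is centred at column 252.4. White in the grip is at about (254,239.7). Blue's row is partly hidden, so I'll check it by its arcs.

```bash
python3 - <<'E'
from h import *
C=cam("wrist");f=cv2.imread('pics/w8.png')
cr=lambda p:((proj(C,p)-[200,160])*5+2.5).round(0)
for x in(527,530):
  print(x,"blue rim top arc",cr([x-17.5,-346,133]),"wall bottom arc",cr([x-17.5,-346,115]),"tube ring hole",cr([x-18.7,-346,50]))
print("white",cr([529.3-17.5,-344.8,195.6]),cr([529.3-17.5,-344.8,177.6]))
print(f[178:200,252].tolist())
E
```

```text
527 blue rim top arc [259. 120.] wall bottom arc [260.  98.] tube ring hole [262.  35.]
530 blue rim top arc [259. 138.] wall bottom arc [260. 115.] tube ring hole [262.  49.]
white [266. 251.] [266. 209.]
[[198, 192, 187], [210, 201, 193], [212, 205, 197], [210, 203, 195], [178, 175, 170], [134, 123, 120], [110, 85, 71], [98, 69, 61], [101, 73, 66], [117, 82, 73], [129, 88, 74], [131, 82, 71], [130, 80, 64], [130, 80, 67], [133, 101, 91], [143, 129, 127], [148, 132, 126], [149, 137, 130], [147, 135, 129], [147, 139, 134], [143, 128, 123], [145, 127, 121]]
```

Request:
arm_command(motion="0 -0.001 -0.0012 -0.018 0 0 0;0 0 0 -0.008 0 0 0;0 0 0 -0.006 0 0 0;0 0 0 -0.005 0 0 0;0 0 0 -0.003 0 0 0;0 0 0 -0.002 0 0 0;0 0 0 0 0 0 0")

```text
time: 24.75
eef_pos: [528.5, -347.1, 137.6]
eef_rot: [0.0, 0.0, 1.0, -0.0]
wrist_force: [0.4, -0.2, 0.3]
opening: 0.374
finger_force: 30.0
```

Request:
arm_command(motion="0 0 0 -0.0015 0 0 0;0 0 0 -0.001 0 0 0;0 0 0 0 0 0 0")

```text
time: 25.12
eef_pos: [528.4, -347.1, 135.0]
eef_rot: [-0.0, 0.0, 1.0, 0.0]
wrist_force: [0.6, 0.2, -0.2]
opening: 0.38
finger_force: 30.0
```

Request:
arm_command(motion="0 0 0 -0.001 0 0 0;0 0 0 -0.0005 0 0 0;0 0 0 0 0 0 0")

```text
time: 25.5
eef_pos: [529.1, -347.2, 134.6]
eef_rot: [0.001, 0.0, 1.0, -0.0]
wrist_force: [-1.3, 0.9, 6.7]
opening: 0.376
finger_force: 30.0
```

Request:
arm_command(motion="1 0 0 0 0 0 0;1 0 0 0 0 0 0;1 0 0 0 0 0 0;1 0 0 0 0 0 0;1 0 0 0.02 0 0 0;1 0 0 0.05 0 0 0;1 0 0 0.02 0 0 0;1 0 0 0 0 0 0;1 0 0 0 0 0 0")

```text
time: 26.62
eef_pos: [527.6, -347.0, 222.4]
eef_rot: [-0.001, 0.001, 1.0, 0.0]
wrist_force: [-0.1, 0.1, 0.1]
opening: 1.002
finger_force: 0.0
```

```bash
python3 - <<'E'
from h import *
s,f=snap("w9");C=cam("wrist",s)
print("white rim pred",proj(C,[530.2,-346.3,151]))
Z=lambda im,x,y,w,h,k:cv2.resize(im[y:y+h,x:x+w],(w*k,h*k),interpolation=cv2.INTER_CUBIC)
cv2.imwrite('pics/m9.png',Z(f,200,140,110,100,4))
E
```

```text
t 26.62 tcp [ 527.6 -347.   222.4] toolz [-1.9e-03  7.0e-04 -1.0e+00] yaz 89.9 F [-0.1  0.1  0.1] op 1.002
white rim pred [254.41707437 202.15807072]
```

View pics/m9.png

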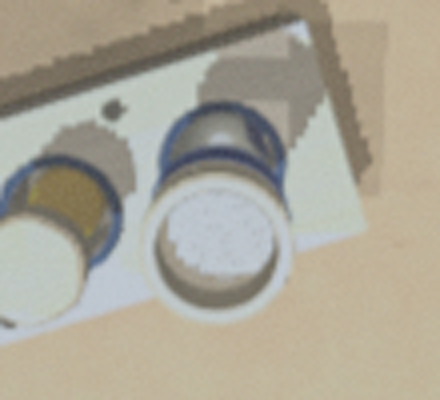

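White sits concentric and level on blue at (255.5,202), prediction (254.4,202.2). That was the last picture I'm allowed, so from here I'll work from masks and numbers. Next is yellow.

Request:
arm_command(motion="1 -0.0083 0.0496 0 0 0 0;1 -0.0083 0.0496 0 0 0 0;1 -0.0083 0.0496 0 0 0 0;1 -0.0083 0.0496 0 0 0 0;1 -0.0083 0.0496 0 0 0 0;1 -0.0083 0.0496 0 0 0 0;1 -0.0083 0.0496 0 0 0 0;1 -0.0083 0.0496 0 0 0 0;1 -0.0083 0.0496 0 0 0 0;1 -0.0083 0.0496 0 0 0 0;1 0 0 -0.055 0 0 0;1 0 0 -0.045 0 0 0;1 0 0 0 0 0 0;1 0 0 0 0 0 0")

```text
time: 28.42
eef_pos: [445.9, 149.5, 124.4]
eef_rot: [0.0, 0.0, 1.0, 0.0]
wrist_force: [0.5, 0.7, 1.2]
opening: 1.0
finger_force: 0.0
```

```bash
python3 - <<'E'
from h import *
s,f=snap("w10");C=cam("wrist",s);b=f.astype(int)
m=b[:,:,2]-b[:,:,0]>110
n,l,st,c=cv2.connectedComponentsWithStats(m.astype(np.uint8));print([(list(map(int,q))) for q in st[1:] if q[4]>60])
e=fit(m,(220,165,290,235));print("yellow",e,onz(C,e[0],30),"pred",proj(C,[444,149.5,30]))
T=cam("top");S=cam("scene")
for nme,K,uv in(("top",T,(201,238)),("scene",S,(229,238))):
    g=grab_frame(nme)[:,:,::-1].astype(int);u,v=uv;y,x=np.nonzero((g[:,:,2]-g[:,:,0]>90)[v-12:v+12,u-12:u+12]);print(nme,len(x))
E
```

```text
t 28.43 tcp [445.9 149.5 124.4] toolz [ 4.e-04  9.e-04 -1.e+00] yaz 90.0 F [0.5 0.7 1.2] op 1.0
[[0, 102, 213, 5, 865], [229, 102, 46, 3, 103], [276, 102, 43, 3, 85], [320, 102, 192, 6, 718], [239, 175, 35, 35, 382]]
yellow ((255.7668914794922, 191.89637756347656), (35.20624542236328, 35.45020294189453), 91.03717041015625) [444.7118009  151.62060955  30.        ] pred [253.6219205  191.19764177]
top 0
scene 87
```

Request:
arm_command(motion="1 -0.0012 0.001 -0.045 0 0 0;1 0 0 -0.045 0 0 0;1 0 0 -0.014 0 0 0;1 0 0 -0.0065 0 0 0;1 0 0 0 0 0 0;0 0 0 0 0 0 0;0 0 0 0 0 0 0;0 0 0 0 0 0 0;0 0 0 0 0 0 0;0 0 0 0 0 0 0;0 0 0 0 0 0 0;0 0 0 0 0 0 0")

```text
time: 30.08
eef_pos: [444.3, 150.0, 13.1]
eef_rot: [-0.0, 0.0, 1.0, 0.0]
wrist_force: [-0.2, 0.8, 0.1]
opening: 0.376
finger_force: 30.0
```

Request:
arm_command(motion="0 0 0 0.03 0 0 0;0 0 0 0.055 0 0 0;0 0 0 0.055 0 0 0;0 0.0086 -0.0497 0.047 0 0 0;0 0.0086 -0.0497 0 0 0 0;0 0.0086 -0.0497 0 0 0 0;0 0.0086 -0.0497 0 0 0 0;0 0.0086 -0.0497 0 0 0 0;0 0.0086 -0.0497 0 0 0 0;0 0.0086 -0.0497 0 0 0 0;0 0.0086 -0.0497 0 0 0 0;0 0.0086 -0.0497 0 0 0 0;0 0.0086 -0.0497 0 0 0 0;0 0 0 0 0 0 0;0 0 0 0 0 0 0")

```text
time: 31.95
eef_pos: [529.3, -341.4, 195.3]
eef_rot: [-0.0, 0.0, 1.0, 0.001]
wrist_force: [0.3, 0.4, 0.3]
opening: 0.377
finger_force: 30.0
```

```bash
python3 - <<'E'
from h import *
s,f=snap("w11");C=cam("wrist",s);p=s["eef_pos"];b=f.astype(int)
e=fit(b[:,:,2]-b[:,:,0]>70,(215,190,295,290));print("yellow hull",e)
m=b[:,:,2]-b[:,:,0]>70
u=int(e[0][0]);col=np.nonzero(m[190:290,u])[0]+190;print("yellow col rows",col.min(),col.max())
print("pred yellow: rim front/back",proj(C,p+[-17.5,0,16.9]),proj(C,p+[17.5,0,16.9]),"wall bottom",proj(C,p+[-17.5,0,-1.1]))
for x in(529,531):print(x,"white: wall bottom",proj(C,[x-17.5,-346.3,133]),"rim",proj(C,[x-17.5,-346.3,151]))
print([tuple(map(int,q)) for q in f[170:225,u]])
for r in (196,200,204,208):print(r,[tuple(map(int,q)) for q in f[r,226:236]],[tuple(map(int,q)) for q in f[r,270:281]])
E
```

```text
t 31.95 tcp [ 529.3 -341.4  195.3] toolz [-4.0e-04  1.3e-03 -1.0e+00] yaz 90.0 F [0.3 0.4 0.3] op 0.377
yellow hull ((253.78012084960938, 235.3184051513672), (59.65212631225586, 62.43916320800781), 179.9152374267578)
yellow col rows 204 266
pred yellow: rim front/back [253.58731368 210.32435886] [253.58667633 264.8671642 ] wall bottom [253.57964249 201.86196059]
529 white: wall bottom [247.82182113 182.02856345] rim [247.36850294 186.62099845]
531 white: wall bottom [247.83330623 184.29970733] rim [247.38191419 189.06287317]
[(114, 114, 113), (128, 136, 135), (138, 146, 143), (146, 155, 154), (153, 162, 162), (161, 168, 166), (173, 178, 175), (192, 191, 186), (197, 195, 190), (172, 173, 169), (137, 131, 125), (111, 85, 77), (98, 73, 70), (101, 74, 68), (116, 93, 90), (125, 133, 136), (119, 136, 138), (106, 119, 124), (112, 123, 130), (131, 147, 153), (140, 158, 164), (146, 163, 171), (149, 164, 172), (141, 158, 165), (138, 153, 159), (147, 164, 169), (151, 168, 175), (155, 171, 178), (153, 168, 175), (148, 163, 170), (151, 167, 174), (155, 170, 176), (153, 170, 176), (121, 150, 165),
[... 1094 characters left out ...]
7, 192, 190), (193, 197, 193), (195, 195, 192), (159, 166, 166), (135, 148, 155), (145, 161, 167), (158, 172, 177), (196, 195, 192), (220, 213, 206)] [(208, 216, 208), (207, 215, 207), (207, 216, 208), (210, 216, 209), (215, 214, 205), (225, 217, 209), (225, 216, 208), (225, 216, 208), (224, 216, 207), (221, 213, 208), (214, 211, 209)]
208 [(205, 211, 206), (216, 214, 207), (218, 216, 208), (193, 195, 189), (130, 138, 139), (109, 121, 125), (142, 157, 164), (156, 169, 178), (158, 172, 179), (154, 168, 176)] [(163, 180, 190), (178, 194, 205), (176, 197, 210), (172, 197, 210), (172, 197, 209), (170, 196, 209), (170, 197, 209), (166, 194, 208), (169, 196, 209), (169, 194, 209), (169, 195, 210)]
```

Request:
arm_command(motion="0 0.0005 -0.005 0 0 0 0;0 0 0 -0.015 0 0 0;0 0 0 -0.008 0 0 0;0 0 0 -0.006 0 0 0;0 0 0 -0.005 0 0 0;0 0 0 -0.003 0 0 0;0 0 0 -0.002 0 0 0;0 0 0 0 0 0 0")

```text
time: 33.0
eef_pos: [530.0, -347.4, 156.7]
eef_rot: [0.0, 0.0, 1.0, 0.0]
wrist_force: [0.2, 1.0, 0.3]
opening: 0.375
finger_force: 30.0
```

Request:
arm_command(motion="0 0 0 -0.001 0 0 0;0 0 0 -0.001 0 0 0;0 0 0 0 0 0 0")

```text
time: 33.38
eef_pos: [529.9, -347.4, 154.7]
eef_rot: [-0.0, 0.0, 1.0, 0.0]
wrist_force: [0.3, 0.4, -1.5]
opening: 0.375
finger_force: 30.0
```

Request:
arm_command(motion="0 0 0 -0.001 0 0 0;0 0 0 -0.001 0 0 0;0 0 0 -0.0005 0 0 0;0 0 0 0 0 0 0")

```text
time: 33.88
eef_pos: [530.0, -347.5, 152.2]
eef_rot: [0.0, 0.0, 1.0, 0.0]
wrist_force: [0.2, -0.1, -0.6]
opening: 0.38
finger_force: 30.0
```

Request:
arm_command(motion="0 0 0 -0.0007 0 0 0;0 0 0 0 0 0 0")

```text
time: 34.12
eef_pos: [530.4, -347.6, 152.1]
eef_rot: [0.0, 0.0, 1.0, -0.0]
wrist_force: [0.1, 0.2, 3.0]
opening: 0.372
finger_force: 30.0
```

Request:
arm_command(motion="1 0 0 0 0 0 0;1 0 0 0 0 0 0;1 0 0 0 0 0 0;1 0 0 0 0 0 0;1 0 0 0.02 0 0 0;1 0 0 0.05 0 0 0;1 0 0 0.02 0 0 0;1 0 0 0 0 0 0;1 0 0 0 0 0 0")

```text
time: 35.25
eef_pos: [529.1, -347.4, 240.2]
eef_rot: [-0.001, 0.001, 1.0, 0.0]
wrist_force: [0.3, -0.9, -0.5]
opening: 1.005
finger_force: 0.0
```

```bash
python3 - <<'E'
from h import *
s,f=snap("w12");C=cam("wrist",s);b=f.astype(int)
m=b[:,:,2]-b[:,:,0]>70
n,l,st,c=cv2.connectedComponentsWithStats(m.astype(np.uint8));print([(list(map(int,q))) for q in st[1:] if q[4]>150])
m=b[:,:,2]-b[:,:,0]>100
e=fit(m,(225,170,285,240));print("yellow",e,onz(C,e[0],169),"pred",proj(C,[530.5,-347,169]))
print("rim/wall pred at v",[proj(C,[530.5+d,-347,z])[1].round(1) for d,z in((-17.5,169),(17.5,169),(-17.5,151))])
E
```

```text
t 35.25 tcp [ 529.1 -347.4  240.2] toolz [-1.9e-03  7.0e-04 -1.0e+00] yaz 89.9 F [ 0.3 -0.9 -0.5] op 1.005
[[0, 45, 512, 7, 1974], [235, 180, 39, 40, 528], [439, 265, 13, 50, 226]]
yellow ((253.74859619140625, 200.504638671875), (37.63949966430664, 38.08421325683594), 115.94141387939453) [ 530.10250433 -347.29212811  169.        ] pred [254.07021404 200.92588024]
rim/wall pred at v [np.float64(182.1), np.float64(219.2), np.float64(178.3)]
```

Request:
arm_command(motion="1 -0.0123 0.0375 0 0 0 0;1 -0.0123 0.0375 0 0 0 0;1 -0.0123 0.0375 0 0 0 0;1 -0.0123 0.0375 0 0 0 0;1 -0.0123 0.0375 0 0 0 0;1 -0.0123 0.0375 0 0 0 0;1 -0.0123 0.0375 0 0 0 0;1 0 0 -0.055 0 0 0;1 0 0 -0.045 0 0 0;1 0 0 0 0 0 0;1 0 0 0 0 0 0")

```text
time: 36.67
eef_pos: [444.5, -84.6, 142.4]
eef_rot: [0.0, 0.0, 1.0, 0.0]
wrist_force: [0.3, 0.3, 1.3]
opening: 1.001
finger_force: 0.0
```

```bash
cat > fun.py <<'E'
from h import *
def funnel(f,u,v,t=30,w=60):
    b=f.astype(int); m=((b[:,:,2]-b[:,:,0]<t)).astype(np.uint8)
    m[:max(v-w,0)]=0;m[v+w:]=0;m[:,:u-w]=0;m[:,u+w:]=0
    n,l,st,c=cv2.connectedComponentsWithStats(m)
    i=1+np.argmax([q[4] if True else 0 for q in st[1:]]);y,x=np.nonzero(l==i)
    return st[i],cv2.fitEllipse(cv2.convexHull(np.stack([x,y],1).astype(np.int32)))
E
python3 - <<'E'
from fun import *
s,f=snap("w13");C=cam("wrist",s);u,v=proj(C,[443.5,-86,43]);print(u,v)
for w in(38,45):
  for t in(20,30,40):
    st,e=funnel(f,int(u),int(v),t,w);print(w,t,st,np.round(e[0],1),np.round(e[1],1),onz(C,e[0],43))
b=f.astype(int);r=int(v)
print((b[r,200:310,2]-b[r,200:310,0]).tolist());print((b[150:240,int(u)+1,2]-b[150:240,int(u)+1,0]).tolist())
g=grab_frame("top")[:,:,::-1]
for t in(20,30):st,e=funnel(g,286,236,t,14);print("top",t,st,e[0],e[1],onz(cam("top"),e[0],43))
E
```

```text
t 36.67 tcp [444.5 -84.6 142.4] toolz [ 8.e-04  6.e-04 -1.e+00] yaz 90.0 F [0.3 0.3 1.3] op 1.001
252.21347742297866 190.8077051412709
38 20 [ 226  166   54   53 2224] [252.9 192. ] [52.8 53.4] [444.77715608 -85.26016649  43.        ]
38 30 [ 226  160   57   60 2447] [254.8 189.7] [54.6 62. ] [442.33748458 -83.40097548  43.        ]
38 40 [ 214  152   76   76 4790] [255.5 183.2] [ 88.9 112.5] [435.66757763 -82.6955596   43.        ]
45 20 [ 226  166   54   53 2224] [252.9 192. ] [52.8 53.4] [444.77715608 -85.26016649  43.        ]
45 30 [ 226  160   57   60 2447] [254.8 189.7] [54.6 62. ] [442.33748458 -83.40097548  43.        ]
45 40 [ 207  145   90   90 6305] [257.8 179.3] [100.6 134.9] [431.66422686 -80.39505221  43.        ]
[39, 41, 40, 39, 37, 37, 39, 40, 41, 40, 43, 38, 38, 41, 38, 40, 41, 41, 38, 40, 40, 39, 39, 38, 37, 37, 21, 18, 18, 16, 13, 16, 14, 13, 17, 17, 17, 15, 15, 15, 16, 16, 14, 15, 14, 15, 15, 11, 12, 14, 10, 12, 10, 11, 10, 13, 16, 10, 12, 11, 15, 16, 15, 14, 15, 14, 16, 14, 15, 16, 18, 16, 13, 15, 17, 15, 15, 13, 7, 13, 26, 36, 37, 39, 40, 41, 41, 39, 37, 37, 39, 37, 38, 37, 37, 37, 39, 38, 37, 37, 37, 39, 36, 38, 36, 37, 38, 38, 42, 40]
[33, 32, 34, 30, 32, 29, 32, 32, 31, 30, 33, 30, 32, 32, 30, 22, 15, 18, 18, 16, 17, 17, 16, 15, 16, 16, 15, 19, 15, 16, 14, 11, 9, 10, 8, 11, 10, 7, 12, 10, 11, 11, 8, 13, 11, 14, 19, 16, 16, 16, 16, 16, 15, 17, 16, 15, 15, 15, 14, 14, 14, 15, 13, 13, 13, 12, 11, 9, 12, 25, 38, 38, 28, 21, -5, -16, -17, -15, -15, -9, -10, -15, -14, -15, -15, -16, -16, -15, -16, -15]
top 20 [272 222  28  28 691] (288.1885681152344, 234.0985107421875) (30.957786560058594, 42.65332794189453) [448.61382984 -93.68125031  43.        ]
top 30 [272 222  28  28 750] (286.8428039550781, 233.9002685546875) (33.716796875, 38.970069885253906) [449.23632142 -89.97112018  43.        ]
```

Request:
arm_command(motion="1 0.0003 -0.0007 -0.055 0 0 0;1 0 0 -0.045 0 0 0;1 0 0 -0.014 0 0 0;1 0 0 -0.008 0 0 0;1 0 0 0 0 0 0;0 0 0 0 0 0 0;0 0 0 0 0 0 0;0 0 0 0 0 0 0;0 0 0 0 0 0 0;0 0 0 0 0 0 0;0 0 0 0 0 0 0;0 0 0 0 0 0 0")

```text
time: 38.28
eef_pos: [444.3, -85.7, 19.6]
eef_rot: [0.0, 0.0, 1.0, -0.0]
wrist_force: [-1.3, -0.7, 2.7]
opening: 0.587
finger_force: 30.0
```

Request:
arm_command(motion="0 0 0 0.03 0 0 0;0 0 0 0.05 0 0 0;0 0 0 0.055 0 0 0;0 0 0 0.055 0 0 0;0 0.0107 -0.0327 0.015 0 0 0;0 0.0107 -0.0327 0 0 0 0;0 0.0107 -0.0327 0 0 0 0;0 0.0107 -0.0327 0 0 0 0;0 0.0107 -0.0327 0 0 0 0;0 0.0107 -0.0327 0 0 0 0;0 0.0107 -0.0327 0 0 0 0;0 0.0107 -0.0327 0 0 0 0;0 0 0 0 0 0 0;0 0 0 0 0 0 0;0 0 0 0 0 0 0")

```text
time: 40.15
eef_pos: [529.7, -345.8, 224.6]
eef_rot: [-0.0, -0.001, 1.0, 0.0]
wrist_force: [0.1, 0.2, -0.3]
opening: 0.588
finger_force: 30.0
```

```bash
python3 - <<'E'
from h import *
s,f=snap("w14");C=cam("wrist",s);p=s["eef_pos"];b=f.astype(int)
m=b[:,:,2]-b[:,:,0]>60
y,x=np.nonzero(m[160:260,205:305]);x+=205;y+=160;print("yellow visible",len(x),x.min(),x.max(),y.min(),y.max())
for xx in(529.5,530.5):print("pred wall bottom",proj(C,[xx-17.5,-347.3,151]),"rim",proj(C,[xx-17.5,-347.3,169]),"sides",proj(C,[xx,-347.3-17.5,169]),proj(C,[xx,-347.3+17.5,169]))
d=np.abs(b-f.mean());
print("pred lip: front,back,left,right",[proj(C,p+q).round(1) for q in([-27,0,23.4],[27,0,23.4],[0,-27,23.4],[0,27,23.4])],"hole",proj(C,p+[0,0,-8]))
u=254
print([tuple(map(int,q)) for q in f[180:215,u]]);print([tuple(map(int,q)) for q in f[262:300:1,u]])
E
```

```text
t 40.15 tcp [ 529.7 -345.8  224.6] toolz [-2.e-04  2.e-04 -1.e+00] yaz 90.1 F [ 0.1  0.2 -0.3] op 0.588
yellow visible 361 207 270 181 200
pred wall bottom [252.00133524 179.5788119 ] rim [251.86362782 183.76999815] sides [231.34593346 203.81691575] [272.39157326 203.87544844]
pred wall bottom [252.00144638 180.66739933] rim [251.86389334 184.93683314] sides [231.36718461 204.94245268] [272.37087285 205.00094645]
pred lip: front,back,left,right [array([253.6, 197.4]), array([253.5, 284.6]), array([206.5, 242.8]), array([300.5, 242.9])] hole [253.58895535 223.69860399]
[(126, 142, 147), (109, 143, 157), (64, 123, 146), (54, 108, 131), (51, 103, 126), (45, 121, 148), (37, 134, 165), (36, 139, 171), (32, 139, 172), (52, 133, 162), (118, 153, 168), (134, 162, 174), (136, 165, 177), (137, 166, 177), (129, 162, 174), (101, 127, 137), (84, 93, 95), (85, 93, 95), (95, 103, 102), (118, 130, 130), (124, 138, 135), (125, 138, 137), (118, 129, 129), (111, 125, 122), (98, 110, 110), (101, 109, 111), (97, 109, 109), (102, 110, 110), (100, 111, 112), (103, 114, 111), (94, 103, 105), (96, 110, 111), (100, 109, 108), (103, 112, 112), (132, 145, 146)]
[(143, 156, 156), (139, 154, 153), (119, 133, 132), (108, 123, 120), (111, 123, 121), (109, 123, 122), (109, 121, 118), (111, 124, 126), (111, 124, 123), (95, 101, 103), (65, 69, 70), (55, 61, 63), (61, 64, 65), (59, 66, 63), (59, 67, 65), (69, 71, 72), (63, 72, 71), (68, 74, 73), (71, 76, 77), (68, 73, 74), (63, 73, 71), (69, 75, 77), (80, 83, 83), (75, 79, 80), (74, 77, 78), (73, 76, 76), (77, 80, 83), (74, 80, 82), (67, 70, 71), (78, 82, 81), (77, 82, 84), (74, 76, 75), (74, 80, 80), (72, 81, 78), (73, 77, 80), (74, 78, 81), (70, 74, 77), (73, 75, 79)]
```

Request:
arm_command(motion="0 0 -0.0014 -0.018 0 0 0;0 0 0 -0.01 0 0 0;0 0 0 -0.007 0 0 0;0 0 0 -0.005 0 0 0;0 0 0 -0.003 0 0 0;0 0 0 -0.002 0 0 0;0 0 0 0 0 0 0")

```text
time: 41.08
eef_pos: [529.8, -348.6, 179.6]
eef_rot: [0.0, 0.0, 1.0, -0.0]
wrist_force: [0.0, -0.1, -0.5]
opening: 0.58
finger_force: 30.0
```

Request:
arm_command(motion="0 0 0 -0.001 0 0 0;0 0 0 -0.001 0 0 0;0 0 0 0 0 0 0")

```text
time: 41.45
eef_pos: [529.7, -348.7, 177.5]
eef_rot: [-0.0, 0.0, 1.0, 0.0]
wrist_force: [0.0, -0.6, -0.2]
opening: 0.583
finger_force: 30.0
```

Request:
arm_command(motion="0 0 0.0008 -0.001 0 0 0;0 0 0 -0.0007 0 0 0;0 0 0 0 0 0 0")

```text
time: 41.82
eef_pos: [530.3, -348.1, 176.6]
eef_rot: [0.001, 0.0, 1.0, -0.0]
wrist_force: [0.1, -0.2, 5.3]
opening: 0.587
finger_force: 30.0
```

Contact came at TCP z 176.6, exactly the expected height. I'll release, rise and check.

Request:
arm_command(motion="1 0 0 0 0 0 0;1 0 0 0 0 0 0;1 0 0 0 0 0 0;1 0 0 0 0 0 0;1 0 0 0.02 0 0 0;1 0 0 0.05 0 0 0;1 0 0 0.04 0 0 0;1 0 0 0 0 0 0;1 0 0 0 0 0 0;1 0 0 0 0 0 0")

```text
time: 43.08
eef_pos: [529.1, -347.7, 284.7]
eef_rot: [-0.001, 0.0, 1.0, 0.001]
wrist_force: [-0.2, 0.7, 0.4]
opening: 0.999
finger_force: 0.0
```

```bash
python3 - <<'E'
from fun import *
s,f=snap("w15");C=cam("wrist",s);u,v=proj(C,[530.5,-347.5,200]);print(u,v)
b=f.astype(int)
r=int(v);print([tuple(map(int,q)) for q in f[r,205:300:3]])
c=int(u)+1;print([tuple(map(int,q)) for q in f[150:245:3,c]])
g=cv2.HoughCircles(cv2.GaussianBlur(cv2.cvtColor(f,cv2.COLOR_BGR2GRAY),(3,3),0)[130:270,190:320],cv2.HOUGH_GRADIENT,1,8,param1=80,param2=12,minRadius=24,maxRadius=34)
if g is not None:
  for q in g[0][:4]:
    uv=q[:2]+[190,130];print("circ",uv,q[2],onz(C,uv,200))
print("expected lip radius px",proj(C,[530.5,-320.5,200])[0]-u)
E
```

```text
t 43.08 tcp [ 529.1 -347.7  284.7] toolz [-0.0017  0.0011 -1.    ] yaz 89.9 F [-0.2  0.7  0.4] op 0.999
253.82638070355586 197.11794372332824
[(181, 190, 186), (192, 200, 191), (195, 198, 189), (194, 198, 191), (195, 200, 192), (192, 198, 191), (188, 197, 188), (169, 183, 184), (100, 110, 106), (123, 136, 135), (130, 143, 143), (127, 138, 139), (125, 138, 140), (126, 138, 140), (118, 131, 134), (76, 83, 84), (73, 81, 79), (68, 81, 82), (120, 132, 130), (148, 162, 163), (148, 162, 163), (149, 163, 163), (149, 163, 164), (151, 164, 164), (142, 155, 155), (172, 187, 180), (153, 177, 191), (152, 178, 192), (153, 179, 193), (154, 180, 193), (154, 178, 193), (155, 180, 194)]
[(129, 138, 143), (129, 137, 145), (129, 138, 143), (84, 74, 68), (119, 128, 125), (136, 138, 138), (88, 80, 79), (109, 123, 122), (134, 147, 147), (133, 148, 146), (133, 147, 147), (124, 138, 138), (73, 81, 81), (77, 83, 85), (77, 85, 85), (74, 82, 83), (84, 92, 91), (131, 148, 146), (129, 143, 142), (129, 142, 142), (130, 145, 145), (128, 144, 143), (106, 119, 119), (95, 105, 106), (94, 105, 108), (156, 176, 181), (159, 185, 194), (162, 186, 193), (160, 186, 192), (159, 183, 193), (157, 183, 193), (156, 182, 192)]
circ [253.5 195.5] 26.4 [ 528.90130424 -347.81099372  200.        ]
circ [253.5 173.5] 33.4 [ 507.61284451 -347.79414051  200.        ]
circ [249.5 188.5] 31.2 [ 522.03560078 -351.60332664  200.        ]
circ [261.5 189.5] 27.9 [ 523.01898035 -340.20379569  200.        ]
expected lip radius px 28.214071054373164
```

Request:
arm_command(motion="1 -0.01 0.05 0 0 0 0;1 -0.01 0.05 0 0 0 0;1 -0.01 0.05 0 0 0 0;1 -0.01 0.05 0 0 0 0;1 -0.01 0.05 0 0 0 0;1 -0.01 0.05 0 0 0 0;1 -0.01 0.05 0 0 0 0;1 -0.01 0.05 0 0 0 0;1 0 0 0 0 0 0;1 0 0 0 0 0 0")

```text
time: 44.38
eef_pos: [449.7, 51.4, 285.4]
eef_rot: [-0.0, 0.001, 1.0, -0.0]
wrist_force: [0.3, -1.0, 0.5]
opening: 0.998
finger_force: 0.0
```

```bash
python3 - <<'E'
from h import *
s,f=snap("sc16","scene");S=cam("scene")
P=lambda z:proj(S,[530,-347,z]).round(1)
print({z:P(z).tolist() for z in(50,103,115,133,151,169,188,200)})
b=f.astype(int)
for nme,m,z in(("blue",(b[:,:,0]-b[:,:,2]>40),124),("yellow",(b[:,:,2]-b[:,:,0]>80),160)):
    u,v=P(z).astype(int);k=m[v-9:v+10,u-12:u+13];y,x=np.nonzero(k)
    if len(x): print(nme,len(x),"cols",x.min()+u-12,x.max()+u-12,"rows",y.min()+v-9,y.max()+v-9,"mean",x.mean()+u-12,y.mean()+v-9,"pred",P(z))
# axis by row: pixel column profile at predicted axis
u0=int(P(150)[0]);
for r in range(88,150,2): print(r,[tuple(map(int,q)) for q in f[r,u0-12:u0+13:4]])
E
```

```text
t 44.38 tcp [449.7  51.4 285.4] toolz [-7.e-04 -3.e-04 -1.e+00] yaz 89.9 F [ 0.3 -1.   0.5] op 0.998
{50: [353.3, 152.8], 103: [356.0, 141.5], 115: [356.6, 138.9], 133: [357.6, 134.8], 151: [358.5, 130.7], 169: [359.5, 126.5], 188: [360.6, 122.0], 200: [361.3, 119.1]}
blue 28 cols 352 368 rows 138 145 mean 356.82142857142856 140.64285714285714 pred [357.1 136.9]
yellow 20 cols 356 363 rows 131 134 mean 359.1 132.25 pred [359.  128.6]
88 [(158, 189, 208), (159, 188, 207), (159, 189, 207), (160, 190, 208), (159, 189, 207), (160, 190, 208), (157, 187, 205)]
90 [(156, 187, 206), (159, 190, 208), (158, 189, 208), (159, 189, 207), (159, 190, 206), (157, 188, 206), (156, 185, 203)]
92 [(158, 189, 207), (155, 186, 204), (157, 187, 206), (160, 191, 208), (159, 189, 207), (158, 188, 206), (158, 188, 207)]
94 [(156, 185, 203), (159, 189, 207), (160, 190, 207), (160, 190, 208), (162, 191, 209), (158, 188, 206), (160, 190, 208)]
96 [(156, 186, 204), (166, 195, 208), (182, 206, 210), (198, 213, 210), (160, 190, 207), (158, 188, 207), (163, 193, 209)]
98 [(203, 215, 210), (210, 219, 210), (200, 208
[... 2379 characters left out ...]
(161, 191, 209), (160, 192, 210), (86, 70, 67), (100, 113, 119), (105, 88, 78), (141, 152, 149), (71, 107, 123)]
140 [(159, 190, 208), (159, 189, 209), (71, 33, 15), (86, 50, 36), (96, 83, 74), (148, 158, 153), (121, 132, 136)]
142 [(160, 189, 209), (151, 177, 192), (81, 58, 48), (86, 44, 26), (98, 108, 110), (109, 112, 108), (195, 205, 197)]
144 [(159, 189, 208), (139, 147, 141), (106, 115, 114), (110, 117, 114), (97, 107, 110), (94, 104, 105), (209, 219, 210)]
146 [(176, 199, 208), (115, 121, 117), (109, 118, 117), (99, 106, 104), (73, 109, 124), (84, 95, 97), (210, 219, 210)]
148 [(211, 218, 210), (107, 115, 112), (108, 116, 114), (93, 98, 98), (66, 76, 80), (86, 80, 75), (210, 219, 210)]
```

```bash
python3 -c "from rig import *;print(hand_in())"
```

```text
the job is handed in; nothing more can be done
None
```

I stood the tube in the free hole, stacked blue, white, yellow and the funnel on it in that order, each part seated at its expected height, and handed the job in at about 44 s; the result of the judging was not shown.

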